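Load the last movement nest and lift the carrier level

TASK

Take the nest with its watch movement out of the steel bench base and plug its square foot fully home into the free socket of the grey carrier. Then lift the carrier by its handle about 10 cm off the bench and keep holding it there, level and still, ready to be handed over: finish while holding it. The movements lie loose in their nests, so keep everything level all the way, and leave the loupe, the oil pot and the brass gauge where they are.

Things in the scene. Friction and masses are not known exactly. Their poses are not given: they have to be found in the camera images.
- work_nest: Nest in the bench base: white square block 50x50 mm, 16 mm high (grip its sides), round seat on top (39.8 mm across, 4 mm deep, a movement lies loose in it), square foot 20x20 mm reaching 14 mm below the block, bevelled 1.5 mm over its lowest 3 mm. 60 to 90 g. Origin: centre of the foot's underside, z up, x and y square to the sides. Block from z = 14 to 30 mm.
- work_nest_shoulder (a point): Centre of the lower face of that nest's block, 14 mm above its origin: the face that rests on the socket's surround when the foot is home.
- work_mov: The watch movement in the work nest: black and brass disc, 37 mm across, 6 mm thick, loose. Origin: centre of its underside, which lies 26 mm above the nest's origin (2 mm of it stand above the block).
- base: Bench base, fixed: ground steel block 76x76 mm on an 88x88 mm flange, top at z = 22 mm. In the middle of its top a square socket 22x22 mm (sides along its x and y), 16 mm deep, holds the foot of the work nest at the start. Origin: centre of its underside on the bench.
- carrier: Loose grey plate 145 (x) x 205 (y) mm, top 20 mm above its origin, with four square sockets 22x22 mm, 16 mm deep, sides along x and y, at x = +-38, y = +-64 mm; three hold nests. Balanced under its handle when full (0.65 to 0.85 kg). Origin: centre of its underside. Between neighbour nests 26 mm in x, 78 mm in y: best hold a nest by its sides facing +-y of the carrier.
- handle: Bridge handle, part of the carrier: straight bar along the carrier's y, 14 mm thick (x), 86 mm long (y), 18 mm high, on two posts at y = +-34 mm. Grip it across its thickness at the middle. Origin: middle of the bar, 58 mm above the carrier's underside (bar from 49 to 67 mm, free below down to the plate); axes as the carrier's.
- free_socket (a point): Centre of the mouth of the free socket, on the carrier's top face at x = +38, y = +64 mm of the carrier; moves with the carrier.
- eye_loupe: Black eye loupe, 36 mm across, 30 mm high, standing on the bench: a bystander. Origin: centre of its underside.
- oil_cup: Small oil pot with a lid, 28 mm across, 20 mm high: a bystander. Origin: centre of its underside.
- setting_gauge_2: Flat brass setting gauge, 32x64x9 mm, lying on the bench: a bystander. Origin: centre of its underside.
- nest_1: Nest like the work nest (same sizes and origin), already standing home in socket 1 of the carrier.
- mov_1: Watch movement lying loose in nest_1, like the one in the work nest.
- socket_1 (a point): Centre of the mouth of the socket that holds nest_1, on the carrier's top face.
- nest_1_shoulder (a point): Centre of the lower face of the block of nest_1, 14 mm above its origin; at its socket's mouth when home.
- nest_2: Nest like the work nest (same sizes and origin), already standing home in socket 2 of the carrier.
- mov_2: Watch movement lying loose in nest_2, like the one in the work nest.
- socket_2 (a point): Centre of the mouth of the socket that holds nest_2, on the carrier's top face.
- nest_2_shoulder (a point): Centre of the lower face of the block of nest_2, 14 mm above its origin; at its socket's mouth when home.
- nest_3: Nest like the work nest (same sizes and origin), already standing home in socket 3 of the carrier.
- mov_3: Watch movement lying loose in nest_3, like the one in the work nest.
- socket_3 (a point): Centre of the mouth of the socket that holds nest_3, on the carrier's top face.
- nest_3_shoulder (a point): Centre of the lower face of the block of nest_3, 14 mm above its origin; at its socket's mouth when home.
Mind the look-alikes: they are no part of the job. Leave any green or pink look-alike of the work_nest alone.

How it is judged:
On the way, in this order (a step that is already met when the one before it is completed fails the run):
1. the work nest stands fully home in the carrier's free socket, let go, with the carrier still on the bench (distance between work_nest_shoulder and free_socket below 0.003 m and angle between work_nest's own z axis and vertical below 0.06 rad and height (world z) of carrier below 0.006 m and contact force between the fingers and work_nest below 0.05 N), for 0.2 s.
2. the carrier hangs clear of the bench from its handle (height (world z) of carrier above 0.03 m and contact force between the fingers and handle above 2 N), for 0.2 s.
At the end, for the whole second after the job is handed in: The carrier is held by its handle with its underside 7 to 15 cm above the bench, within 0.07 rad (4 degrees) of level, still (under 15 mm/s and 0.08 rad/s), with the fingers gripping the handle; all four nests stand home (within 3 mm) in its sockets and each movement lies in its nest's seat (height (world z) of carrier between 0.07 and 0.15 m and angle between carrier's own z axis and vertical below 0.07 rad and linear speed of carrier below 0.015 m/s and angular speed of carrier below 0.08 rad/s and contact force between the fingers and handle above 2 N and distance between work_nest_shoulder and free_socket below 0.003 m and distance between nest_1_shoulder and socket_1 below 0.003 m and distance between nest_2_shoulder and socket_2 below 0.003 m and distance between nest_3_shoulder and socket_3 below 0.003 m and distance between work_mov and work_nest between 0.0235 and 0.0285 m and distance between mov_1 and nest_1 between 0.0235 and 0.0285 m and distance between mov_2 and nest_2 between 0.0235 and 0.0285 m and distance between mov_3 and nest_3 between 0.0235 and 0.0285 m); the arm keeps its last pose, push and grip.
It fails at once if a movement comes out of its nest ((distance between work_mov and work_nest above 0.03 m or distance between work_mov and work_nest below 0.022 m) or (distance between mov_1 and nest_1 above 0.03 m or distance between mov_1 and nest_1 below 0.022 m) or (distance between mov_2 and nest_2 above 0.03 m or distance between mov_2 and nest_2 below 0.022 m) or (distance between mov_3 and nest_3 above 0.03 m or distance between mov_3 and nest_3 below 0.022 m)).
It fails at once if the carrier is tipped by more than about 9 degrees (angle between carrier's own z axis and vertical above 0.16 rad).
It fails at once if the work nest is tipped by more than about 14 degrees (angle between work_nest's own z axis and vertical above 0.25 rad).
It fails at once if loupe, oil pot or brass gauge is pushed by more than 2 cm (distance of any of eye_loupe, oil_cup, setting_gauge_2 from where it was at the start of the episode above 0.02 m).
It also fails if it takes over 54 s, if anything falls off the work surface, if the arm or the gripper's body presses on something with over 40 N, if the wrist force passes 120 N, or if a joint passes its speed limit or range.

ROBOT

A 6-joint arm with a two-finger parallel gripper is mounted at the origin on a cart in front of the work surface, level with it; the furniture and walls round the work are solid. World frame = base frame: x ahead of the robot, y to its left, z up, the work surface at z = 0. Lengths are in m, angles in rad, forces in N, time in s.
With the tool pointing down it reaches from about 0.3 to 0.875 m from the base axis. Payload 6.4 kg.
Tool frame: the origin (TCP) lies on the centre line of the jaws, within the pads' length; the fingertips stand 22 mm ahead of it and the grasp point (between the pads) lies 3 mm ahead of it; z points along the fingers, y is the line along which they close (so a half turn about z gives the same grasp; the last joint's range is limited). The gripper opens to 85 mm and grips with 20 to 120 N. Pads are 22 mm wide; open, the fingers measure 114 mm over their backs; the gripper's body (76 mm by 85 mm) begins 54 mm behind the grasp point. The pads swing forward as they close: fully open they stand 13 mm farther back than shut.
Start: joints at [-1.415, 0.181, 1.607, -0, 1.354, -0.206], TCP at [0.204, -0.538, 0.253] pointing down, gripper open.
Joint ranges: [-2.99, 2.99], [-0.89, 2.07], [0.3, 2.58], [-1.14, 4.28], [0, 2.63], [-3.12, 3.12]. Speed limits (rad/s): [2.57, 2.57, 3.01, 3.14, 3.14, 3.14].

INTERFACE

Orientations are given as a unit quaternion [w, x, y, z].
In Python, from bench import ctrl gives the robot as it stands. The module is installed in compiled form; this text tells all that it offers.
- The arm moves only by the tool servo_tool, never from a script. Its argument "commands" is a list of rows, each a list of 3 entries, a list of its own where there are three numbers: the shift along the tool's x, y, z in mm, then the turn about the tool's z in rad, then the finger opening in mm, from 0 to 85.4. In form: [[[dx, dy, dz], turn, jaw], ...]. A call has 1 to 20 rows; each row shifts and turns the commanded pose from where the row before left it, along the tool's axes as they then stand; what a row does not reach is not made up. A row lasts 1/8 s, in which the tool goes at most 62.5 mm and 10.7 degrees, less where a joint would pass 70% of its speed; a pose out of reach is approached as far as the arm can. A call with a gripper value outside its range is refused whole. The fingers move at their own pace and stop on an object; the grip force is fixed at half the most. Time passes only in rows, so rows that do not move let the fingers close. It gives the time, the measured TCP pose, the force, the opening and the grip force at its end, in the units of the state.
- ctrl.get_obs(): the state, without advancing time (a new reading comes with each control period).
- ctrl.camera(name): name is "side" or "top"; returns a dict with "color" (400x640x3 uint8, red, green, blue), "z_map" (400x640 float32, m along the optical axis (not along the pixel's ray), 0 where there is no reading), "fx", "fy", "cx", "cy" (pixels), "k1" (the pictures are not rectified: a ray, as slopes to the right and down, at radius r is drawn at 1 + k1 r^2 times it, then the intrinsics apply), "R" (3x3) and "t" (3): a world point X has camera coordinates R X + t. Camera axes: x right, y down, z forward; pixel columns grow to the right and rows downward; lengths in m; the calibration is good to about 2 mm. A picture is of the moment at which its call begins.
- ctrl.hand_in(): hands the job in; it is judged then, once.
The state is a dict: "time_s": time; "q": joint angles; "dq": joint speeds; "joint_efforts": joint torques, N m; "eef_pos": TCP position; "eef_rot": TCP orientation; "wrist_force": force on the tool from outside, world axes, zero at the start; "torque": the same for the moment, N m; "opening": opening from 0.0 (shut) to 1.0 (fully open); "grasp_force": force on a finger pad.
Only numpy, scipy, OpenCV 4.12 (cv2) and the standard library are available. Lean on these libraries where they do the work, as an engineer would, in place of code of your own. Each camera call takes 0.05 s, during which the arm holds its last target. There are 200 camera calls.

## Working session

There is one attempt and no reset: what is moved stays moved. The work goes in short steps, Python scripts to look and compute and a tool call to move; the robot and the scene stay as the last step left them, time stands still between calls to the robot, and variables do not carry over. Pictures are saved under pics/ and viewed, at most 10 in all, crops included, and the job is handed in when it is done.

Besides the shell and the picture viewer there is one more tool, called after "Call:" by a JSON object that holds its "fn" and its "kwargs", one argument or row to a line. servo_tool: Moves the arm, as the interface text tells. Its arguments: {"type":"object","properties":{"commands":{"type":"array"}},"required":["commands"]}

```bash
mkdir -p pics; cat > h.py <<'E'
import numpy as np, cv2, pickle
from bench import ctrl
def grab(n,tag):
    c=ctrl.camera(n); pickle.dump(c,open(f'{tag}.pkl','wb')); cv2.imwrite(f'pics/{tag}.png',c['color'][:,:,::-1]); return c
def load(tag): return pickle.load(open(f'{tag}.pkl','rb'))
def ray(c,u,v):
    K=np.array([[c['fx'],0,c['cx']],[0,c['fy'],c['cy']],[0,0,1]])
    p=cv2.undistortPoints(np.array([[[u,v]]],float),K,np.array([c['k1'],0,0,0]))[0,0]
    return -c['R'].T@c['t'], c['R'].T@np.array([p[0],p[1],1.])
def atz(c,u,v,z):
    o,d=ray(c,u,v); return o+d*(z-o[2])/d[2]
def dep(c,u,v):
    o,d=ray(c,u,v); return o+d*np.median(c['z_map'][int(v)-1:int(v)+2,int(u)-1:int(u)+2])
def proj(c,X):
    p=c['R']@np.asarray(X,float)+c['t'];a=p[:2]/p[2];a=a*(1+c['k1']*(a@a));return np.array([c['fx']*a[0]+c['cx'],c['fy']*a[1]+c['cy']])
def tri(c1,a,c2,b):
    o1,d1=ray(c1,*a);o2,d2=ray(c2,*b)
    s=np.linalg.lstsq(np.c_[d1,-d2],o2-o1,rcond=None)[0];p,q=o1+d1*s[0],o2+d2*s[1];return (p+q)/2,np.linalg.norm(p-q)
E
python3 - <<'E'
from h import *
for n in('top','side'):
    c=grab(n,n+'0'); print(n,c['fx'],c['k1'],-c['R'].T@c['t'],c['R'].tolist())
o=ctrl.get_obs(); print(o)
E
```

```text
top 415.17552860490724 0.035242629258899115 [ 0.36877251 -0.04277065  1.34416826] [[0.010190404441572766, -0.9999438442931562, -0.002909281275763275], [-0.9929335158873505, -0.00977486611525177, -0.11826869839485778], [0.11823361909753971, 0.004093928755270867, -0.9929773668429933]]
side 385.47127896144735 -0.09285854689378076 [0.13489325 0.88358762 0.84570897] [[-0.9227674108934496, -0.38535710599376427, -0.0004541509777309256], [-0.24236308915945823, 0.5812726189861854, -0.7767768504725314], [0.2996004646292864, -0.7166742937185985, -0.6297757682833343]]
{'time_s': 0.1, 'q': array([-1.41529798e+00,  1.81446358e-01,  1.60789756e+00,  1.12607803e-05,
        1.35380465e+00, -2.06280911e-01]), 'dq': array([ 5.76558657e-06, -1.06520182e-03, -2.93522214e-03,  1.73018086e-03,
       -1.40421071e-03, -1.34356618e-03]), 'joint_efforts': array([ 1.87502096e-04, -4.45881736e+01, -3.52235448e+01, -3.98145121e-04,
        4.14764727e-03,  7.84291725e-07]), 'eef_pos': array([ 0.20347236, -0.53730727,  0.25249073]), 'eef_rot': array([-7.77567589e-04,  9.83683955e-01,  1.79903507e-01,  2.52468650e-05]), 'wrist_force': array([-0.34790363, -0.3275416 , -0.47378059]), 'torque': array([ 0.02041168, -0.05680944,  0.02192793]), 'grasp_force': 0.0, 'opening': 1.0007694615601876}
```

View pics/top0.png

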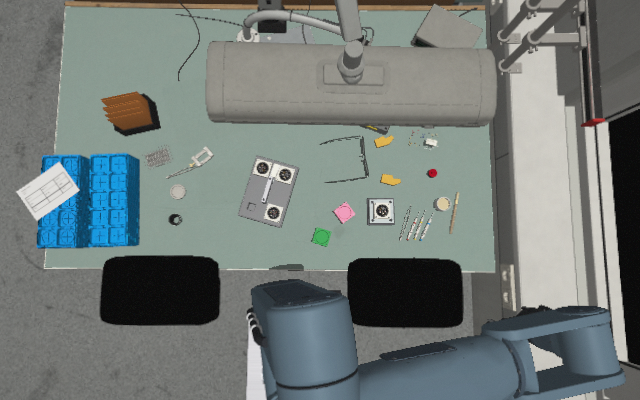

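View pics/side0.png

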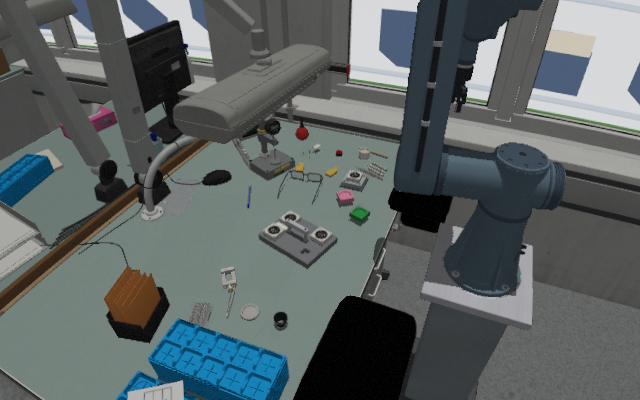

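Top: the carrier is at about (268,191), with the free socket near (251,207), and the base with the work nest is at (381,210). Side: the carrier is at (298,237) and the base at (354,179). A lamp hangs behind them. I'll enlarge both.

```bash
python3 - <<'E'
from h import *
t=cv2.imread('pics/top0.png');s=cv2.imread('pics/side0.png')
def crop(im,u,v,w,h,k):
    x=cv2.resize(im[v:v+h,u:u+w],None,fx=k,fy=k,interpolation=cv2.INTER_CUBIC)
    for i in range(0,w,10): cv2.putText(x,str(u+i),(i*k,8),0,.3,(0,0,255),1); cv2.line(x,(i*k,10),(i*k,14),(0,0,255),1)
    for i in range(0,h,10): cv2.putText(x,str(v+i),(0,i*k+4),0,.3,(0,0,255),1)
    return x
a=crop(t,230,150,80,80,7);b=crop(t,360,190,40,40,6)
o=np.zeros((560,800,3),np.uint8);o[:,:560]=a;o[:240,560:]=b;cv2.imwrite('pics/tc.png',o)
a=crop(s,255,205,90,65,6);b=crop(s,334,162,40,33,6)
o=np.zeros((390,780,3),np.uint8);o[:,:540]=a;o[:198,540:]=b;cv2.imwrite('pics/sc.png',o)
E
```

```text
(no output)
```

View pics/tc.png

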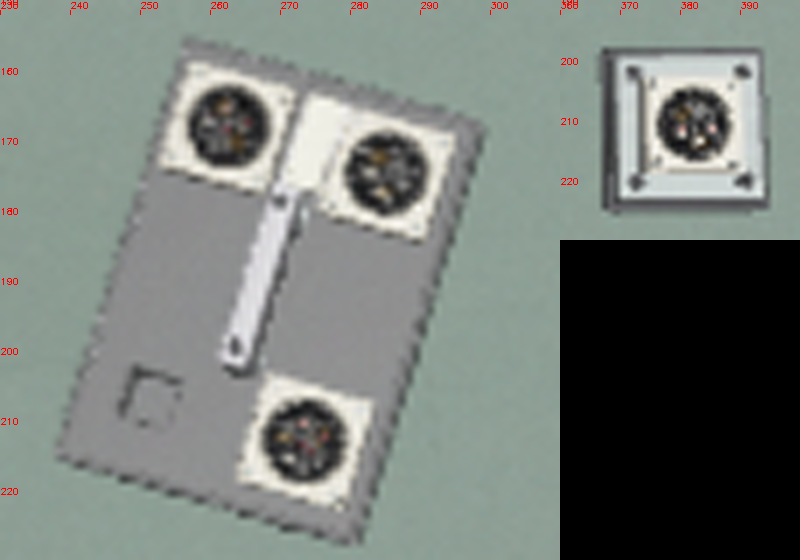

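View pics/sc.png

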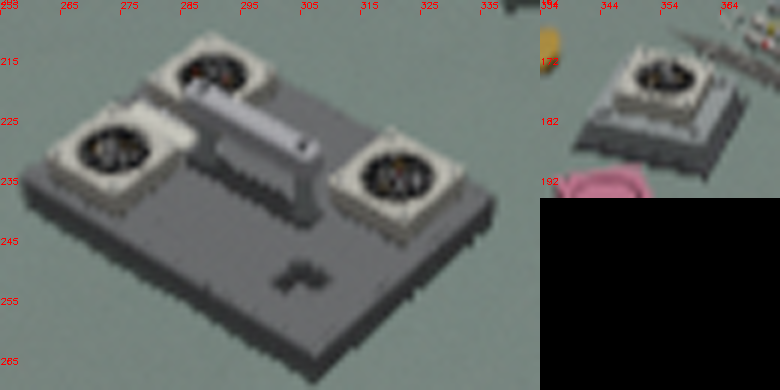

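The crops resolve the features. In top coordinates the disc centres are about (262.7,168.1), (285.1,174.6) and (273.6,212.9), the free socket is at (251.4,206.7) and the work disc is at (382.2,210.6). I'll triangulate these and fit the carrier pose.

```bash
python3 - <<'E'
from h import *
from scipy.optimize import least_squares
T=load('top0');S=load('side0')
tp=lambda x,y:((x+.5)/7-.5+230,(y+.5)/7-.5+150)
tb=lambda x,y:((x-560+.5)/6-.5+360,(y+.5)/6-.5+190)
sp=lambda x,y:((x+.5)/6-.5+255,(y+.5)/6-.5+205)
sb=lambda x,y:((x-540+.5)/6-.5+334,(y+.5)/6-.5+162)
D={'TL':(tp(229,127),sp(114,149)),'TR':(tp(386,172),sp(213,75)),'BR':(tp(305,440),sp(397,177)),'work':(tb(694,124),sb(666,77)),
 'h1':(tp(285,190),sp(203,87)),'h2':(tp(237,357),sp(310,153)),'sock':(tp(150,397),sp(300,275)),
 'cBL':(tp(60,460),sp(315,357)),'cTL':(tp(185,40),sp(25,187)),'cBR':(tp(355,545),sp(493,203))}
for k,(a,b) in D.items():
    p,e=tri(T,a,S,b); print(k,p.round(4),round(e,4),'depth',dep(T,*a).round(4))
obj=[(-38+0,0,0)]
pts=[((38,-64,38),D['TL']),((-38,-64,38),D['TR']),((-38,64,38),D['BR']),((38,64,20),D['sock']),((72.5,102.5,20),D['cBL']),((72.5,-102.5,20),D['cTL']),((-72.5,102.5,20),D['cBR']),((0,-43,67),D['h1']),((0,43,67),D['h2'])]
def W(p,q):
    c,s=np.cos(p[2]),np.sin(p[2]);q=np.array(q)/1e3
    return np.array([p[0]+c*q[0]-s*q[1],p[1]+s*q[0]+c*q[1],q[2]])
for w in ((1,0),(0,1),(1,1)):
    f=lambda p:np.concatenate([w[i]*(proj(C,W(p,q))-d[i]) for q,d in pts for i,C in((0,T),(1,S))])
    r=least_squares(f,[.45,.05,1.3],loss='soft_l1'); print(w,r.x.round(4),np.abs(r.fun).max().round(2),'sock',W(r.x,(38,64,20)).round(4),'rms',np.sqrt((r.fun**2).mean()).round(2))
# work nest from depth: block yaw
print('work top',atz(T,*D['work'][0],.046-.006+.0).round(4),atz(S,*D['work'][1],.04).round(4))
# base edges top (z=22): corners of the bright plate
for C,n in((T,'base'),):
    for a in((609,50),(762,48),(767,205),(612,210)): print(atz(T,*tb(*a),.022).round(4), end=' ')
    print()
    for a in((641,76),(740,73),(740,170),(645,173)): print(atz(T,*tb(*a),.04).round(4),end=' ')
E
```

```text
TL [0.6246 0.1219 0.032 ] 0.0036 depth [0.6224 0.1209 0.0343]
TR [0.6038 0.0492 0.0326] 0.0025 depth [0.6022 0.0486 0.0347]
BR [0.4806 0.0838 0.0314] 0.0028 depth [0.4791 0.0831 0.0342]
work [ 0.4905 -0.2604  0.035 ] 0.0023 depth [ 0.4892 -0.2604  0.0369]
h1 [0.5882 0.0915 0.0632] 0.0007 depth [0.5883 0.0915 0.0643]
h2 [0.5154 0.1123 0.0598] 0.0036 depth [0.5129 0.1108 0.0666]
sock [0.5014 0.1566 0.0197] 0.0044 depth [0.5009 0.1582 0.0041]
cBL [0.4734 0.1982 0.0132] 0.006 depth [0.4712 0.1988 0.0046]
cTL [0.6687 0.1457 0.0097] 0.0008 depth [0.6703 0.1467 0.001 ]
cBR [0.435  0.062  0.0104] 0.0041 depth [0.4328 0.061  0.0156]
(1, 0) [0.55   0.1015 1.3021] 1.36 sock [0.4984 0.1551 0.02  ] rms 0.39
(0, 1) [0.5512 0.1085 1.2888] 2.15 sock [0.5003 0.1628 0.02  ] rms 0.63
(1, 1) [0.551  0.1038 1.2946] 2.42 sock [0.4998 0.1578 0.02  ] rms 1.03
work top [ 0.4889 -0.2599  0.04  ] [ 0.4894 -0.2532  0.04  ]
[ 0.5298 -0.218   0.022 ] [ 0.5316 -0.2995  0.022 ] [ 0.4479 -0.301   0.022 ] [ 0.4444 -0.2191  0.022 ] 
[ 0.5139 -0.2323  0.04  ] [ 0.5161 -0.2843  0.04  ] [ 0.465  -0.2836  0.04  ] [ 0.4629 -0.234   0.04  ]
```

Call:
{"fn": "servo_tool", "kwargs": {
  "commands": [
    [[33.2,-14.4,0],0,85],
    [[33.2,-14.4,0],0,85],
    [[33.2,-14.4,0],0,85],
    [[33.2,-14.4,0],0,85],
    [[33.2,-14.4,0],0,85],
    [[33.2,-14.4,0],0,85],
    [[33.2,-14.4,0],0,85],
    [[33.2,-14.4,0],0,85],
    [[33.2,-14.4,0],0,85],
    [[33.2,-14.4,0],0,85],
    [[33.2,-14.4,0],0,85],
    [[0,0,15],-0.154,85],
    [[0,0,15],-0.154,85],
    [[0,0,15],-0.154,85],
    [[0,0,15],-0.154,85],
    [[0,0,15],-0.154,85],
    [[0,0,15],-0.154,85],
    [[0,0,15],-0.154,85],
    [[0,0,15],-0.154,85],
    [[0,0,0],0,85]
  ]
}}

```text
time_s: 2.6
eef_pos: [0.488, -0.2595, 0.1317]
eef_rot: [-0.002, 0.699, 0.715, -0.0]
wrist_force: [-1.1, -0.3, 1.5]
opening: 0.997
grasp_force: 0.0
```

```bash
python3 - <<'E'
from h import *
from scipy.spatial.transform import Rotation as Ro
T=grab('top','top1');S=grab('side','side1');o=ctrl.get_obs()
q=o['eef_rot'];print(o['time_s'],o['eef_pos'].round(4));print(Ro.from_quat(q[[1,2,3,0]]).as_matrix().round(4),o['wrist_force'].round(2))
T0=load('top0');S0=load('side0')
print('bench',[dep(T0,*p).round(4) for p in((300,240),(200,220),(420,190))],[dep(S0,*p).round(4) for p in((240,200),(360,230))])
print('lamp',[dep(T0,*p).round(3) for p in((250,118),(350,118),(350,90),(450,118))],[dep(S0,*p).round(3) for p in((200,125),(300,90))])
a=cv2.imread('pics/top1.png')[150:250,320:440];b=cv2.imread('pics/side1.png')[120:220,300:420]
o=np.hstack([cv2.resize(x,None,fx=3.3,fy=5,interpolation=cv2.INTER_CUBIC) if 0 else cv2.resize(x,(400,333),interpolation=cv2.INTER_CUBIC) for x in(a,b)]);cv2.imwrite('pics/c1.png',o)
E
```

```text
2.7 [ 0.489  -0.2604  0.1334]
[[-1.980e-02  9.998e-01 -2.000e-04]
 [ 9.998e-01  1.980e-02  2.000e-04]
 [ 2.000e-04 -2.000e-04 -1.000e+00]] [ 0.88  0.46 -0.15]
bench [array([ 0.3937, -0.0021,  0.0015]), array([ 0.4552,  0.3224, -0.0007]), array([ 5.602e-01, -3.910e-01, -5.000e-04])] [array([ 0.8338, -0.001 , -0.002 ]), array([ 0.385 , -0.0123,  0.0012])]
lamp [array([0.663, 0.104, 0.42 ]), array([ 0.666, -0.126,  0.418]), array([ 0.72 , -0.123,  0.449]), array([ 0.669, -0.355,  0.414])] [array([0.755, 0.205, 0.408]), array([ 0.693, -0.236,  0.341])]
```

View pics/c1.png

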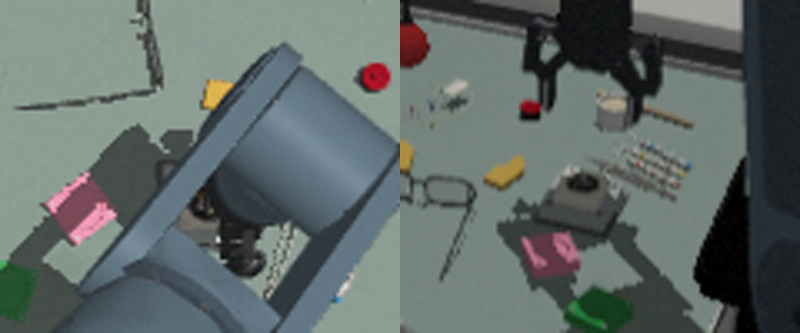

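Top: the arm hides most of the nest. Side: the fingertips are at about (343,153) and (372,155), directly above the nest. I'll use the fingertips to check the side camera's calibration.

```bash
python3 - <<'E'
from h import *
S=load('side1');S0=load('side0')
p=np.array([.489,-.2604,.1334])
for d in(.009,.022): print(d,[proj(S,p+[s*.0427,0,-d]).round(1) for s in(1,0,-1)])
# finger pixels by depth: 3D points in box around the tool
z=S['z_map'];v,u=np.mgrid[100:190,320:400];P=[]
for a,b in zip(u.ravel(),v.ravel()):
    if z[b,a]>0:
        o,d=ray(S,a,b);P.append([*(o+d*z[b,a]),a,b])
P=np.array(P);m=(P[:,2]>.085)&(P[:,2]<.2)&(abs(P[:,1]+.26)<.06)&(abs(P[:,0]-.489)<.09)
Q=P[m]
for lo in np.arange(.09,.2,.01):
    k=Q[(Q[:,2]>=lo)&(Q[:,2]<lo+.01)]
    if len(k): print(round(lo,3),len(k),k[:,0].min().round(3),k[:,0].max().round(3),np.median(k[:,1]).round(4))
print(Q[Q[:,2].argsort()[:6]].round(4))
# top of block points, side0: work nest disc and carrier discs vs. depth
print([dep(S0,*x).round(4) for x in((355,174.8),(273.5,229.4),(290,217),(320.7,234))])
E
```

```text
0.009 [array([345.3, 151.5]), array([356.5, 153.9]), array([367.8, 156.3])]
0.022 [array([345.2, 154.6]), array([356.3, 157. ]), array([367.6, 159.5])]
0.12 12 0.436 0.541 -0.2515
0.13 22 0.432 0.545 -0.2496
0.14 25 0.432 0.544 -0.2486
0.15 26 0.433 0.541 -0.2493
0.16 22 0.428 0.549 -0.2465
0.17 80 0.414 0.563 -0.2485
0.18 87 0.416 0.559 -0.2471
0.19 74 0.417 0.559 -0.2455
[[ 4.398e-01 -2.541e-01  1.226e-01  3.690e+02  1.580e+02]
 [ 5.338e-01 -2.737e-01  1.231e-01  3.460e+02  1.500e+02]
 [ 5.319e-01 -2.579e-01  1.238e-01  3.450e+02  1.520e+02]
 [ 4.426e-01 -2.507e-01  1.240e-01  3.680e+02  1.580e+02]
 [ 4.456e-01 -2.484e-01  1.245e-01  3.670e+02  1.580e+02]
 [ 5.317e-01 -2.469e-01  1.257e-01  3.440e+02  1.530e+02]]
[array([ 0.4906, -0.2624,  0.0322]), array([0.6246, 0.1256, 0.0357]), array([0.6031, 0.0535, 0.0368]), array([0.4804, 0.0881, 0.0358])]
```

Call:
{"fn": "servo_tool", "kwargs": {
  "commands": [
    [[0,0,12],0,85],
    [[0,0,12],0,85],
    [[0,0,12],0,85],
    [[0,0,12],0,85],
    [[0,0,12],0,85],
    [[0,0,12],0,85],
    [[0,0,9],0,85],
    [[0,0,5],0,85],
    [[0,0,3],0,85],
    [[0,0,0],0,85],
    [[0,0,0],0,85]
  ]
}}

```text
time_s: 4.08
eef_pos: [0.4893, -0.2605, 0.0447]
eef_rot: [0.0, 0.699, 0.715, 0.0]
wrist_force: [0.4, 0.1, 0.5]
opening: 0.996
grasp_force: 0.0
```

Call:
{"fn": "servo_tool", "kwargs": {
  "commands": [
    [[0,0,0],0,70],
    [[0,0,0],0,62],
    [[0,0,0],0,56],
    [[0,0,0],0,52],
    [[0,0,0],0,46],
    [[0,0,0],0,40],
    [[0,0,0],0,40],
    [[0,0,0],0,40]
  ]
}}

```text
time_s: 5.08
eef_pos: [0.4903, -0.2608, 0.0452]
eef_rot: [0.001, 0.699, 0.715, 0.0]
wrist_force: [4.9, 1.8, 4.9]
opening: 0.569
grasp_force: 62.7
```

Call:
{"fn": "servo_tool", "kwargs": {
  "commands": [
    [[0,0,-3],0,40],
    [[0,0,-5],0,40],
    [[0,0,-8],0,40],
    [[0,0,-10],0,40],
    [[0,0,-12],0,40],
    [[0,0,-12],0,40],
    [[0,0,-12],0,40],
    [[0,0,-10],0,40],
    [[0,0,-6],0,40],
    [[0,0,-2],0,40],
    [[0,0,0],0,40]
  ]
}}

```text
time_s: 6.45
eef_pos: [0.4889, -0.2603, 0.1241]
eef_rot: [-0.0, 0.699, 0.715, -0.0]
wrist_force: [-0.2, 0.0, -0.6]
opening: 0.568
grasp_force: 63.7
```

```bash
python3 - <<'E'
from h import *
S=grab('side','side2');T=grab('top','top2');o=ctrl.get_obs();print(o['eef_pos'].round(4),o['opening'],o['wrist_force'].round(1),o['grasp_force'])
a=cv2.imread('pics/top2.png')[150:250,320:440];b=cv2.imread('pics/side2.png')[125:205,310:406]
cv2.imwrite('pics/c2.png',np.hstack([cv2.resize(a,(300,250)),np.zeros((0,0,3),np.uint8).reshape(250,0,3),cv2.resize(b,(300,250),interpolation=cv2.INTER_CUBIC)]))
E
```

```text
[ 0.4888 -0.2602  0.1238] 0.5685414334789703 [ 0.9  0.1 -0.3] 63.71801186352968
```

View pics/c2.png

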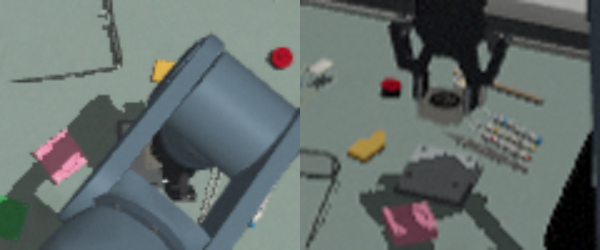

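The nest hangs level in the jaws and the base is empty. Next I'll carry it above the free socket.

Call:
{"fn": "servo_tool", "kwargs": {
  "commands": [
    [[10,0.5,0],0,40],
    [[20,1,0],0,40],
    [[30,1.4,0],0,40],
    [[33,1.5,0],0,40],
    [[33,1.5,0],0,40],
    [[33,1.5,0],0,40],
    [[33,1.5,0],0,40],
    [[33,1.5,0],0,40],
    [[33,1.5,0],0,40],
    [[33,1.5,0],0,40],
    [[33,1.5,0],0,40],
    [[33,1.5,0],0,40],
    [[30,1.5,0],0,40],
    [[20,1,0],0,40],
    [[10,0.5,0],0,40],
    [[3,0,0],0.074,40],
    [[0,0,0],0.1,40],
    [[0,0,0],0.08,40],
    [[0,0,0],0.04,40],
    [[0,0,0],0,40]
  ]
}}

```text
time_s: 9.05
eef_pos: [0.4983, 0.16, 0.1242]
eef_rot: [-0.0, 0.796, 0.605, -0.0]
wrist_force: [-0.0, 0.0, -1.0]
opening: 0.57
grasp_force: 63.7
```

```bash
python3 - <<'E'
from h import *
S=grab('side','side3');T=grab('top','top3');o=ctrl.get_obs();print(o['eef_pos'].round(4),o['eef_rot'].round(4),o['wrist_force'].round(1))
def lab(im,u,v,w,h,k):
    x=cv2.resize(im[v:v+h,u:u+w],None,fx=k,fy=k,interpolation=cv2.INTER_CUBIC)
    for i in range(0,w,10): cv2.putText(x,str(u+i),(i*k,8),0,.3,(0,0,255),1)
    for i in range(0,h,10): cv2.putText(x,str(v+i),(0,i*k+4),0,.3,(0,0,255),1)
    return x
a=lab(cv2.imread('pics/top3.png'),225,150,80,90,5);b=lab(cv2.imread('pics/side3.png'),260,180,80,90,5)
cv2.imwrite('pics/c3.png',np.hstack([a,b]))
E
```

```text
[0.4985 0.16   0.1243] [-0.000e+00  7.959e-01  6.054e-01 -1.000e-04] [ 0.4  0.5 -0.3]
```

View pics/c3.png

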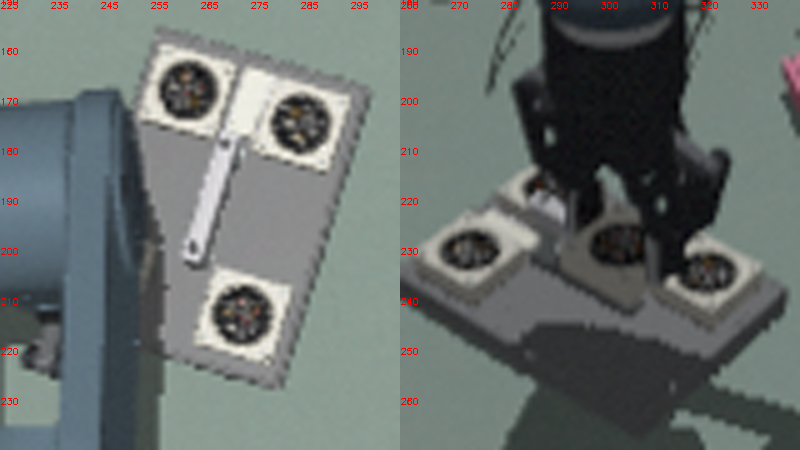

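Side view: the held disc is at (304.2,228.4), above the plate. The top view is hidden by the arm. The held disc's known height gives me a local correction for the side camera.

```bash
python3 - <<'E'
from h import *
S=load('side3');S0=load('side0');S2=load('side2')
for C,p in((S,(304.2,228.4)),):
    print('held atz',atz(C,*p,.1193).round(4),'depth',dep(C,*p).round(4),'proj exp',proj(C,[.4985,.160,.1193]))
# block white points by depth: lower front corner of held block crop (632,312)
p=(260+232.5/5-.5,180+312.5/5-.5);print('low corner',p,atz(S,*p,.1013).round(4))
p2=(560,268);p3=(645,305)
yaw=2*np.arctan2(.6054,.7959)-np.pi/2;print('yaw y',yaw)
R=np.array([[np.cos(yaw),-np.sin(yaw)],[np.sin(yaw),np.cos(yaw)]])
for s in((25,25),(-25,25),(25,-25),(-25,-25)): 
    q=np.array([.4985,.160])+R@(np.array(s)/1e3); print(s,q.round(4),'low',proj(S,[*q,.1013]).round(1),'up',proj(S,[*q,.1173]).round(1))
# finger points, tool frame
z=S['z_map'];v,u=np.mgrid[180:245,275:335];P=[]
for a,b in zip(u.ravel(),v.ravel()):
    if z[b,a]>0:
        o,d=ray(S,a,b);P.append([*(o+d*z[b,a]),a,b,*S['color'][b,a]])
P=np.array(P);L=(P[:,:2]-[.4985,.160])@R
for lo in np.arange(.09,.19,.01):
    k=(P[:,2]>=lo)&(P[:,2]<lo+.01)&(abs(L[:,0])<.065)&(abs(L[:,1])<.04)
    if k.sum()>3: print(round(lo,2),k.sum(),'along',L[k,0].min().round(3),L[k,0].max().round(3),'front',np.percentile(L[k,1],[50,90,98]).round(4))
for p in((273.5,229.4),(290,217),(320.7,234)): print(atz(S0,*p,.038).round(4))
E
```

```text
held atz [0.4965 0.1668 0.1193] depth [0.4974 0.1651 0.1175] proj exp [304.57783619 226.70706869]
low corner (306.0, 242.0) [0.4773 0.1978 0.1013]
yaw y -0.2702337745830026
(25, 25) [0.5293 0.1774] low [292.4 232.4] up [292.1 228.2]
(-25, 25) [0.4811 0.1908] low [305.8 240. ] up [305.6 235.8]
(25, -25) [0.5159 0.1292] low [303.8 223.2] up [303.6 219.1]
(-25, -25) [0.4677 0.1426] low [317.1 230.4] up [317.1 226.2]
0.1 39 along -0.031 0.026 front [0.0274 0.0295 0.0297]
0.11 221 along -0.038 0.036 front [0.0118 0.0277 0.0289]
0.12 41 along -0.039 0.037 front [0.007  0.0128 0.0148]
0.13 40 along -0.04 0.036 front [0.0071 0.0128 0.0137]
0.14 33 along -0.038 0.036 front [0.0089 0.0143 0.0147]
0.15 78 along -0.057 0.055 front [0.0103 0.0143 0.0149]
0.16 72 along -0.059 0.059 front [0.0116 0.0144 0.0164]
0.17 108 along -0.062 0.062 front [0.0112 0.0179 0.0194]
0.18 94 along -0.064 0.063 front [0.0124 0.0178 0.0201]
[0.6232 0.1277 0.038 ]
[0.6024 0.0547 0.038 ]
[0.4795 0.0903 0.038 ]
```

Call:
{"fn": "servo_tool", "kwargs": {
  "commands": [
    [[-2,1.1,4],0,40],
    [[-2.1,1.1,8],0,40],
    [[0,0,10],0,40],
    [[0,0,10],0,40],
    [[0,0,10],0,40],
    [[0,0,10],0,40],
    [[0,0,7],0,40],
    [[0,0,3],0,40],
    [[0,0,1],0,40],
    [[0,0,0],0,40],
    [[0,0,0],0,40]
  ]
}}

```text
time_s: 10.52
eef_pos: [0.5001, 0.1555, 0.0617]
eef_rot: [0.0, 0.796, 0.605, 0.0]
wrist_force: [-0.7, -0.5, -0.3]
opening: 0.568
grasp_force: 63.7
```

```bash
python3 - <<'E'
from h import *
S=grab('side','side4');o=ctrl.get_obs();print(o['eef_pos'].round(4),o['eef_rot'].round(4),o['wrist_force'].round(1))
im=cv2.imread('pics/side4.png');u,v,w,h,k=258,205,88,66,9
x=cv2.resize(im[v:v+h,u:u+w],None,fx=k,fy=k,interpolation=cv2.INTER_CUBIC)
for i in range(0,w,10): cv2.putText(x,str(u+i),(i*k,8),0,.3,(0,0,255),1)
for i in range(0,h,10): cv2.putText(x,str(v+i),(0,i*k+4),0,.3,(0,0,255),1)
cv2.imwrite('pics/c4.png',x)
E
```

```text
[0.5    0.1555 0.0616] [1.000e-04 7.961e-01 6.051e-01 2.000e-04] [-0.5  0.2 -1. ]
```

View pics/c4.png

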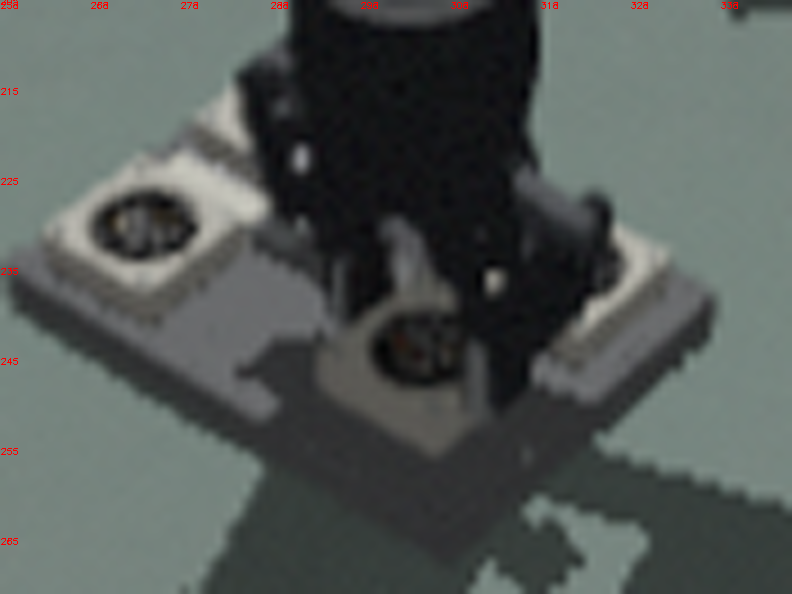

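The side view shows the held block with its front lower corner at crop (435,457) and left lower corner at (318,385). The same corners of the neighbour nest are at (150,322) and (47,259). I'll work out the relative offset.

```bash
python3 - <<'E'
from h import *
S=load('side4');g=lambda x,y:np.array([258+(x+.5)/9-.5,205+(y+.5)/9-.5])
tcp=np.array([.5,.1555]);yaw=2*np.arctan2(.6051,.7961)-np.pi/2
R=lambda a:np.array([[np.cos(a),-np.sin(a)],[np.sin(a),np.cos(a)]])
bs=[]
for s,px in(((-25,25),g(435,457)),((25,25),g(318,385))):
    e=proj(S,[*(tcp+R(yaw)@(np.array(s)/1e3)),.0386]);bs.append(px-e);print('bias',(px-e).round(2))
e=proj(S,[*tcp,.0566]);print('disc',g(421,348)-e)
b=np.mean(bs,0)
for yc in(1.29,1.302):
  for s,px in(((-25,25),g(150,322)),((25,25),g(47,259))):
    w=atz(S,*(px-b),.02)[:2]-R(yc-np.pi/2)@(np.array(s)/1e3)
    print(yc,'sock',(w+R(yc)@[0,.128]).round(4))
  w=atz(S,*(g(146,224)-(g(421,348)-e)),.038)[:2];print('disc->sock',(w+R(yc)@[0,.128]).round(4))
E
```

```text
bias [-0.79  0.82]
bias [-0.85  0.41]
disc [-1.14859878  1.67060021]
1.29 sock [0.5011 0.1553]
1.29 sock [0.5015 0.1551]
disc->sock [0.4997 0.1548]
1.302 sock [0.5011 0.154 ]
1.302 sock [0.5013 0.1532]
disc->sock [0.4992 0.1533]
```

Call:
{"fn": "servo_tool", "kwargs": {
  "commands": [
    [[-0.5,0,2],0,40],
    [[0,0,2],0,40],
    [[0,0,2],0,40],
    [[0,0,2],0,40],
    [[0,0,2],0,40],
    [[0,0,0],0,40]
  ]
}}

```text
time_s: 11.32
eef_pos: [0.4999, 0.1551, 0.0513]
eef_rot: [0.0, 0.796, 0.605, 0.0]
wrist_force: [1.4, 2.5, 0.2]
opening: 0.57
grasp_force: 63.8
```

The foot is in its socket, so I'll press on to the bottom.

Call:
{"fn": "servo_tool", "kwargs": {
  "commands": [
    [[0,0,2],0,40],
    [[0,0,2],0,40],
    [[0,0,2],0,40],
    [[0,0,1.5],0,40],
    [[0,0,0.5],0,40],
    [[0,0,0],0,40]
  ]
}}

```text
time_s: 12.08
eef_pos: [0.4996, 0.1549, 0.0433]
eef_rot: [-0.0, 0.796, 0.605, -0.0]
wrist_force: [0.1, 4.4, 1.0]
opening: 0.57
grasp_force: 64.0
```

Call:
{"fn": "servo_tool", "kwargs": {
  "commands": [
    [[0,0,0.5],0,40],
    [[0,0,0.5],0,40],
    [[0,0,0],0,40]
  ]
}}

```text
time_s: 12.45
eef_pos: [0.4996, 0.155, 0.0432]
eef_rot: [-0.0, 0.796, 0.605, -0.0]
wrist_force: [-2.9, 3.3, 11.3]
opening: 0.57
grasp_force: 65.0
```

Call:
{"fn": "servo_tool", "kwargs": {
  "commands": [
    [[0,0,-0.7],0,40],
    [[0,0,0],0,54],
    [[0,0,0],0,60],
    [[0,0,0],0,75],
    [[0,0,0],0,85],
    [[0,0,0],0,85],
    [[0,0,-6],0,85],
    [[0,0,-12],0,85],
    [[0,0,-20],0,85],
    [[0,0,-20],0,85],
    [[0,0,-20],0,85],
    [[0,0,-12],0,85],
    [[0,0,0],0,85]
  ]
}}

```text
time_s: 14.08
eef_pos: [0.5005, 0.155, 0.1343]
eef_rot: [0.001, 0.796, 0.605, 0.001]
wrist_force: [-0.2, 0.4, 0.7]
opening: 0.993
grasp_force: 0.0
```

```bash
python3 - <<'E'
from h import *
S=grab('side','side5');o=ctrl.get_obs();print(o['eef_pos'].round(4),o['eef_rot'].round(4),o['wrist_force'].round(1),o['q'].round(2))
im=cv2.imread('pics/side5.png');u,v,w,h,k=255,195,95,75,8
x=cv2.resize(im[v:v+h,u:u+w],None,fx=k,fy=k,interpolation=cv2.INTER_CUBIC)
cv2.imwrite('pics/c5.png',x)
E
```

```text
[0.4998 0.155  0.1333] [2.000e-04 7.961e-01 6.051e-01 4.000e-04] [ 0.1  0.2 -0.6] [0.07 0.21 1.84 0.   1.09 0.34]
```

View pics/c5.png

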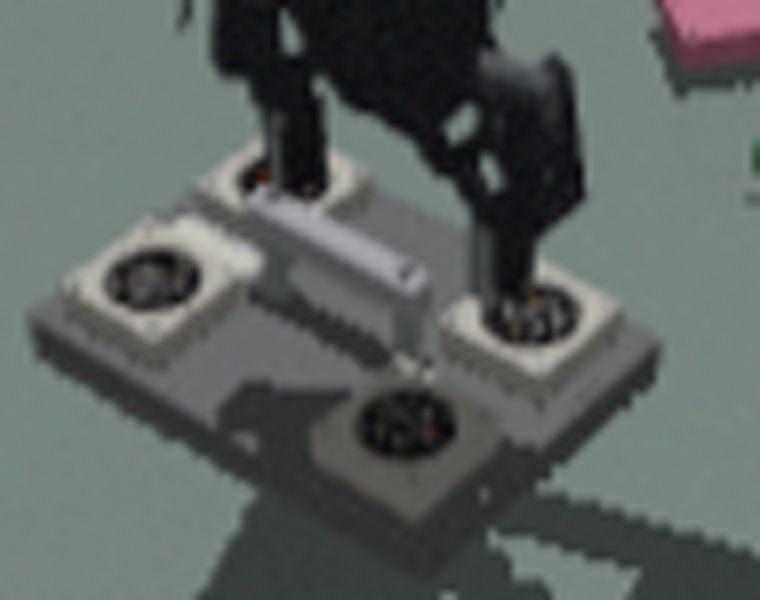

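The work nest is home at crop (405,430), flush like its neighbours. Now I'll go over the handle.

Call:
{"fn": "servo_tool", "kwargs": {
  "commands": [
    [[-6,10,0],0,85],
    [[-8,14,0],0,85],
    [[-8,14,0],0,85],
    [[-8,14,0],0,85],
    [[-8,12,0],0,85],
    [[0,0,0],-0.17,85],
    [[0,0,0],-0.175,85],
    [[0,0,0],-0.175,85],
    [[0,0,0],-0.175,85],
    [[0,0,0],-0.175,85],
    [[0,0,0],-0.175,85],
    [[0,0,0],-0.175,85],
    [[0,0,0],-0.175,85],
    [[0,0,0],-0.175,85],
    [[0,0,0],0,85],
    [[0,0,0],0,85]
  ]
}}

```text
time_s: 16.12
eef_pos: [0.5513, 0.1009, 0.133]
eef_rot: [-0.0, 0.137, 0.991, -0.0]
wrist_force: [-0.1, 0.1, 0.0]
opening: 0.99
grasp_force: 0.0
```

```bash
python3 - <<'E'
from h import *
T=grab('top','top6');S=grab('side','side6');o=ctrl.get_obs();print(o['eef_pos'].round(4),o['eef_rot'].round(4),o['q'].round(2))
q=o['eef_rot'];print('yaw y',2*np.arctan2(q[2],q[1])-np.pi/2)
a=cv2.imread('pics/top6.png')[90:240,190:340];b=cv2.imread('pics/side6.png')[145:275,250:380]
cv2.imwrite('pics/c6.png',np.hstack([cv2.resize(x,(400,400)) for x in(a,b)]))
# arm points nearest lamp (top depth)
z=T['z_map']
for v in range(100,175,6):
    print(v,[tuple(dep(T,u,v)[[0,2]].round(2)) for u in(230,250,262)])
E
```

```text
[0.5512 0.1011 0.133 ] [-0.      0.1366  0.9906  0.    ] [-0.03  0.29  1.74  0.    1.11 -1.33]
yaw y 1.2967807859433282
100 [(np.float64(0.69), np.float64(0.45)), (np.float64(0.69), np.float64(0.45)), (np.float64(0.69), np.float64(0.45))]
106 [(np.float64(0.68), np.float64(0.45)), (np.float64(0.68), np.float64(0.45)), (np.float64(0.68), np.float64(0.45))]
112 [(np.float64(0.67), np.float64(0.44)), (np.float64(0.67), np.float64(0.44)), (np.float64(0.67), np.float64(0.44))]
118 [(np.float64(0.66), np.float64(0.42)), (np.float64(0.66), np.float64(0.42)), (np.float64(0.66), np.float64(0.42))]
124 [(np.float64(0.78), np.float64(-0.0)), (np.float64(0.78), np.float64(0.0)), (np.float64(0.78), np.float64(-0.0))]
130 [(np.float64(0.76), np.float64(-0.0)), (np.float64(0.76), np.float64(-0.0)), (np.float64(0.76), np.float64(0.0))]
136 [(np.float64(0.73), np.float64(-0.0)), (np.float64(0.74), np.float64(0.0)), (np.float64(0.74), np.float64(-0.0))]
142 [(np.float64(0.71), np.float64(-0.0)), (np.float64(0.72), np.float64(-0.0)), (np.float64(0.72), np.float64(-0.0))]
148 [(np.float64(0.58), np.float64(0.45)), (np.float64(0.59), np.float64(0.45)), (np.float64(0.59), np.float64(0.45))]
154 [(np.float64(0.57), np.float64(0.47)), (np.float64(0.57), np.float64(0.47)), (np.float64(0.57), np.float64(0.47))]
160 [(np.float64(0.55), np.float64(0.47)), (np.float64(0.55), np.float64(0.47)), (np.float64(0.55), np.float64(0.47))]
166 [(np.float64(0.54), np.float64(0.47)), (np.float64(0.54), np.float64(0.47)), (np.float64(0.54), np.float64(0.47))]
172 [(np.float64(0.53), np.float64(0.46)), (np.float64(0.53), np.float64(0.47)), (np.float64(0.53), np.float64(0.47))]
```

View pics/c6.png

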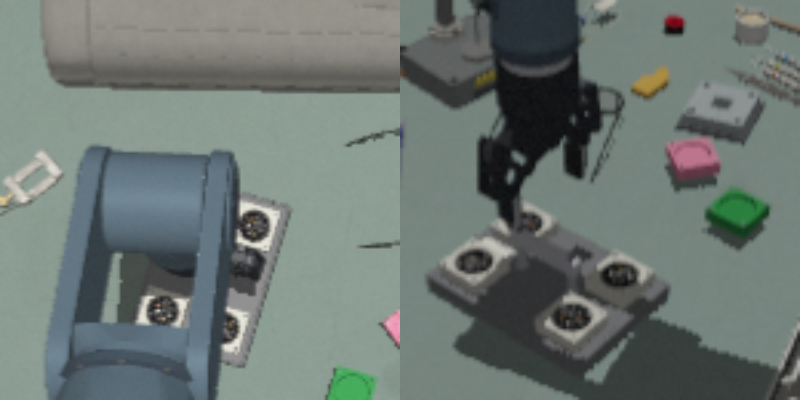

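Call:
{"fn": "servo_tool", "kwargs": {
  "commands": [
    [[0,0,5],0,85],
    [[0,0,10],0,85],
    [[0,0,12],0,85],
    [[0,0,12],0,85],
    [[0,0,12],0,85],
    [[0,0,10],0,85],
    [[0,0,7],0,80],
    [[0,0,4],0,70],
    [[0,0,0],0,55],
    [[0,0,0],0,42],
    [[0,0,0],0,32],
    [[0,0,0],0,24],
    [[0,0,0],0,18],
    [[0,0,0],0,14],
    [[0,0,0],0,8],
    [[0,0,0],0,4],
    [[0,0,0],0,4],
    [[0,0,0],0,4]
  ]
}}

```text
time_s: 18.48
eef_pos: [0.5516, 0.1018, 0.0615]
eef_rot: [0.0, 0.135, 0.991, 0.0]
wrist_force: [0.7, 5.7, 3.7]
opening: 0.156
grasp_force: 58.9
```

Call:
{"fn": "servo_tool", "kwargs": {
  "commands": [
    [[0,0,-1],0,4],
    [[0,0,-2],0,4],
    [[0,0,-3],0,4],
    [[0,0,-4],0,4],
    [[0,0,-5],0,4],
    [[0,0,-4],0,4],
    [[0,0,-1],0,4],
    [[0,0,0],0,4]
  ]
}}

```text
time_s: 19.48
eef_pos: [0.5512, 0.1012, 0.0811]
eef_rot: [0.0, 0.135, 0.991, 0.0]
wrist_force: [0.2, 0.9, -7.4]
opening: 0.155
grasp_force: 58.4
```

```bash
cat > chk.py <<'E'
from h import *
import sys
S=grab('side',sys.argv[1]);o=ctrl.get_obs();print(o['eef_pos'].round(4),o['wrist_force'].round(1),o['torque'].round(2),o['opening'],o['grasp_force'])
# plate-top plane: gray plate & nests, points in carrier frame (yaw 1.30) from side depth
c=o['eef_pos'];dz=c[2]-.0615
z=S['z_map'];v,u=np.mgrid[170:275:1,230:360:1];P=[]
for a,b in zip(u.ravel(),v.ravel()):
    if z[b,a]>0:
        O,d=ray(S,a,b);P.append(O+d*z[b,a])
P=np.array(P);th=1.30;R=np.array([[np.cos(th),-np.sin(th)],[np.sin(th),np.cos(th)]])
L=np.c_[(P[:,:2]-c[:2]-[0,.003])@R,P[:,2]-dz]
m=(abs(L[:,0])<.068)&(abs(L[:,1])<.098)&(abs(L[:,2]-.02)<.012)
A=np.c_[L[m][:,:2],np.ones(m.sum())];zz=L[m][:,2]
k=np.abs(zz-.02)<.012
for _ in range(5):
    f=np.linalg.lstsq(A[k],zz[k],rcond=None)[0];k=np.abs(A@f-zz)<.004
print('plate plane slopes x,y rad',f[:2].round(3),'h',f[2].round(4),k.sum())
E
python3 chk.py side7
```

```text
[0.5511 0.1012 0.081 ] [-0.2  0.  -7.3] [-0.   -0.03 -0.01] 0.15105457526403274 58.43272626399994
plate plane slopes x,y rad [-0.004 -0.001] h 0.0211 834
```

Weight is 7.3 N, the carrier is level and it hangs clear. I'll lift on to about 10 cm.

Call:
{"fn": "servo_tool", "kwargs": {
  "commands": [
    [[0,0,-2],0,4],
    [[0,0,-5],0,4],
    [[0,0,-8],0,4],
    [[0,0,-10],0,4],
    [[0,0,-10],0,4],
    [[0,0,-10],0,4],
    [[0,0,-10],0,4],
    [[0,0,-10],0,4],
    [[0,0,-8],0,4],
    [[0,0,-5],0,4],
    [[0,0,-2],0,4],
    [[0,0,0],0,4],
    [[0,0,0],0,4],
    [[0,0,0],0,4],
    [[0,0,0],0,4],
    [[0,0,0],0,4]
  ]
}}

```text
time_s: 21.52
eef_pos: [0.5511, 0.1012, 0.1609]
eef_rot: [-0.0, 0.135, 0.991, -0.0]
wrist_force: [-0.2, 0.4, -7.3]
opening: 0.153
grasp_force: 58.5
```

```bash
python3 chk.py side8; python3 chk.py side9
```

```text
[0.5511 0.1012 0.161 ] [ 0.3 -0.6 -7.6] [ 0.05  0.03 -0.06] 0.15483596195026017 58.492732644081116
plate plane slopes x,y rad [-0.001 -0.   ] h 0.021 855
[0.5511 0.1012 0.161 ] [ 0.5  0.2 -8.6] [-0.01 -0.01  0.01] 0.15194628191469858 58.49229633808136
plate plane slopes x,y rad [0.001 0.002] h 0.0209 854
```

```bash
python3 -c "
from bench import ctrl
print(ctrl.hand_in())"
```

```text
the job is handed in; nothing more can be done
None
```

The work nest is plugged home in the carrier's free socket, and I handed in with the carrier held by its handle about 10 cm up, level and still; the hand-in returned no verdict.

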